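Third hand at the bobbin chest

TASK

Lift the lid of the wooden bobbin chest open by its knob until it rests on its stop and let go of it. Then pick up the T-shaped wooden bracket and hold it for me to screw on: its back plate flat against the inside of the open lid, upright as it stands now, centred left to right and with its top edge level with the lid's upper edge, pressed gently and steadily with about 10 newtons. Finish while still holding and pressing it there, and leave the other things on the table where they are.

Things in the scene. Friction and masses are not known exactly. Their poses are not given: they have to be found in the camera images.
- chest: open-topped dark wooden chest, fixed to the table, 190 (its x, depth) x 250 (its y, width) x 100 mm high, walls 10 mm; origin at the centre of its underside. Its x axis points from the front, where the lid is lifted, to the back, where the hinge is; z up. Two wooden lugs on its back wall (at its y = +-100 mm, reaching 55 mm above the rim and 35 mm behind the wall) stop the lid. Contact with the chest includes its lid. Bobbins lie in it.
- lid (a joint): angle of the lid: 0 closed and level, 1.57 upright, 1.70 leaning back 0.13 rad past upright on its stop. It falls shut when let go before about 1.57 and rests on its stop, open, beyond that. The lid weighs 0.3 kg. The stop is firm: pushed further, the open lid hardly gives, so the force builds up within a millimetre or so of contact, plus whatever the arm itself yields.
- lid_hinge (a point): point of the lid on the hinge line, in the middle of its width, on the lid's inner (under) face; it lies 95 mm along the chest's x from the chest's centre, 100 mm above the table. Axes turn with the lid: x from the free edge to the hinge, y along the hinge (same as the chest's y), z out of the lid's outer face (up when closed). The lid is a wooden board 190 (x) x 250 (y) x 10 mm thick, spanning x = -190 to 0, z = 0 to 10 mm in this frame.
- lid_knob (a point): centre of the round brass knob on the lid's outer face, at its widest (30 mm diameter); it is 160 mm from the hinge line, 30 mm in from the free edge and 30 mm out from the outer face, mid-width; the knob stands 44 mm tall in all. Axes as lid_hinge. Pinched at the sides along the hinge's direction, the knob turns between the fingers as the lid swings.
- lid_edge (a point): middle of the lid's free edge on the inner face (190 mm from the hinge); with the lid open this is the middle of its upper edge. Axes as lid_hinge: with the lid open, x points down along the lid and z out of its far face.
- bracket: loose T-shaped pale wooden bracket, about 0.12 kg (varies), standing on the table: an upright back plate 12 (x) x 150 (y) x 50 mm (z) and a stout arm 68 long (x) x 36 wide (y) x 44 mm high from the middle of the plate towards -x. Origin on its underside; the plate's flat back face is at x = +40 mm, the arm's end at x = -40 mm; z up.
- bracket_grip (a point): on the arm of the bracket, at mid-width, 25 mm above its underside, 50 mm from the plate's back face: a good place to grip across the 36 mm width (along y). Axes as the bracket.
- bracket_top (a point): middle of the upper edge of the plate's back face (50 mm above the underside, 50 mm in x and 25 mm in z from bracket_grip). Axes as the bracket. It should come to lid_edge.
- slat: bystander: plain flat pale wooden slat 50 x 150 x 12 mm lying on the table, no arm on it
- reel_a: bystander: upright thread reel, 44 mm diameter, 50 mm tall
- reel_b: bystander: upright thread reel, 44 mm diameter, 50 mm tall
- pin_jar: bystander: small glass jar with steel cap, 48 mm diameter, 60 mm tall
- tumbler: bystander: green drinking glass, 64 mm diameter, 130 mm tall
- screwdriver: bystander: screwdriver lying on the table
Mind the look-alikes: they are no part of the job. Leave any grey, purple or yellow look-alike of the bracket alone.

How it is judged:
By the outcome, as a careful person would: the job done as asked, in the order asked, and still so for the second after the job is handed in, while the arm keeps its last pose, push and grip.
It also fails if it takes over 69 s, if anything falls off the work surface, if the arm or the gripper's body presses on something with over 40 N, if the wrist force passes 120 N, or if a joint passes its speed limit or range.

ROBOT

A 6-joint arm with a two-finger parallel gripper is mounted at the origin on the work surface. World frame = base frame: x ahead of the robot, y to its left, z up, the work surface at z = 0. Lengths are in mm, angles in rad, forces in N, time in s.
With the tool pointing down it reaches from about 275 to 750 mm from the base axis. Payload 10.2 kg.
Tool frame: the origin (TCP) lies at the very end of the fingers, on their centre line; the grasp point (between the pads) lies 19 mm behind it; z points along the fingers, y is the line along which they close (so a half turn about z gives the same grasp; the last joint's range is limited). The gripper opens to 85 mm and grips with 20 to 120 N. Pads are 22 mm wide; open, the fingers measure 114 mm over their backs; the gripper's body (76 mm by 85 mm) begins 54 mm behind the grasp point. The pads swing forward as they close: fully open they stand 13 mm farther back than shut.
Start: joints at [1.086, 0.313, 1.498, -0, 1.331, -0.223], TCP at [135.893, 507.114, 231.294] pointing down, gripper open.
Joint ranges: [-2.94, 2.94], [-0.97, 2.17], [0.19, 2.56], [-1.23, 4.37], [0.02, 3.11], [-2.88, 2.88]. Speed limits (rad/s): [2.39, 2.39, 3.01, 3.14, 3.14, 3.14].

INTERFACE

Orientations are given as a unit quaternion [w, x, y, z].
In Python, from rig import ctrl, optics gives the robot as it stands. The module is installed in compiled form; this text tells all that it offers.
- The arm moves only by the shell command python3 -m handwheel 'ROWS' [FORCE]. ROWS is JSON, a list that holds one entry, the list of rows, each a list of 5 numbers: the gripper command: -1 is fully open, 1 is shut, values between are in proportion, then the shift along the world's x, y, z in units of 50 mm (1.0 is 50 mm), then the turn about the world's z in units of 8 degrees (1.0 is 8 degrees). In form: [[[gripper, tx, ty, tz, twist], ...]]. A call has 1 to 10 rows; each row shifts and turns the commanded pose from where the row before left it; what a row does not reach is not made up. A row lasts 1/10 s, in which the tool goes at most 50 mm and 8.59 degrees, less where a joint would pass 70% of its speed; a pose out of reach is approached as far as the arm can. A call is refused whole if a number of a shift passes 1 or a number of a turn 1, either way. A call with a gripper value outside its range is refused whole. The fingers move at their own pace and stop on an object; FORCE is the grip in N (left out, the last holds). Time passes only in rows, so rows that do not move let the fingers close. It gives the time, the measured TCP pose, the force, the opening and the grip force at its end, in the units of the state.
- ctrl.sense(): the state, without advancing time (a new reading comes with each control period).
- optics.capture(name): name is "scene" or "top"; returns a dict with "img" (384x512x3 uint8, blue, green, red), "K" (3x3 intrinsics, pixels), "R" (3x3) and "t" (3): a world point X has camera coordinates R X + t. Camera axes: x right, y down, z forward; pixel columns grow to the right and rows downward; lengths in mm; the calibration is good to about 2 mm. A picture is of the moment at which its call begins. There is no depth.
- ctrl.finish_job(): hands the job in; it is judged then, once.
The state is a dict: "time_s": time; "joints": joint angles; "dq": joint speeds; "tau": joint torques, N m; "eef_pos": TCP position; "ee_rot": TCP orientation; "force": force on the tool from outside, world axes, zero at the start; "wrist_torque": the same for the moment, N m; "grip_width": opening from 0.0 (shut) to 1.0 (fully open); "grip_force": force on a finger pad.
Only numpy, scipy, OpenCV 4.12 (cv2) and the standard library are available. Lean on these libraries where they do the work, as an engineer would, in place of code of your own. Each camera call takes 0.05 s, during which the arm holds its last target. There are 200 camera calls.

## Working session

There is one attempt and no reset: what is moved stays moved. The work goes in short steps, Python scripts to look and compute and a shell command to move; the robot and the scene stay as the last step left them, time stands still between calls to the robot, and variables do not carry over. Pictures are saved under pics/ and viewed, at most 10 in all, crops included, and the job is handed in when it is done.

```bash
mkdir -p pics; cat > h.py <<'E'
import numpy as np,cv2
from rig import ctrl,optics
def snap(n,f):
    d=optics.capture(n); cv2.imwrite('pics/'+f,d['img']); np.savez('pics/'+f+'.npz',K=d['K'],R=d['R'],t=d['t']); return d
def px(f,u,v,z):
    d=np.load('pics/'+f+'.npz');R,t=d['R'],d['t'].ravel()
    r=R.T@np.linalg.solve(d['K'],[u,v,1.]);c=-R.T@t
    return c+r*(z-c[2])/r[2]
def proj(f,X):
    d=np.load('pics/'+f+'.npz');p=d['K']@(d['R']@np.asarray(X,float)+d['t'].ravel());return p[:2]/p[2]
E
python3 - <<'E'
from h import *
a=snap('scene','s0.png')['img'];b=snap('top','t0.png')['img']
cv2.imwrite('pics/both.png',cv2.resize(np.vstack([a]),None,fx=1.5,fy=1.5))
cv2.imwrite('pics/t0b.png',cv2.resize(b,None,fx=1.5,fy=1.5))
print(ctrl.sense())
E
```

```text
{'time_s': 0.1, 'joints': array([ 1.08560421e+00,  3.13392087e-01,  1.49831998e+00, -3.06635213e-05,
        1.33096960e+00, -2.23389532e-01]), 'dq': array([ 0.00291616, -0.00100907, -0.00133961, -0.00010361, -0.00069514,
        0.00042998]), 'tau': array([ 2.62877482e-03, -4.12904871e+01, -2.60138851e+01, -1.19001988e-04,
        3.00046224e-03,  2.95932090e-06]), 'eef_pos': array([135.79590285, 506.91779575, 230.80877963]), 'ee_rot': array([-1.74936717e-04,  1.30524137e-01,  9.91444982e-01, -5.15854094e-04]), 'force': array([-0.15563427, -0.00052264, -0.48747108]), 'wrist_torque': array([0.01723195, 0.00482719, 0.02862053]), 'grip_force': 0.0, 'grip_width': 1.0006112835317327}
```

View pics/both.png

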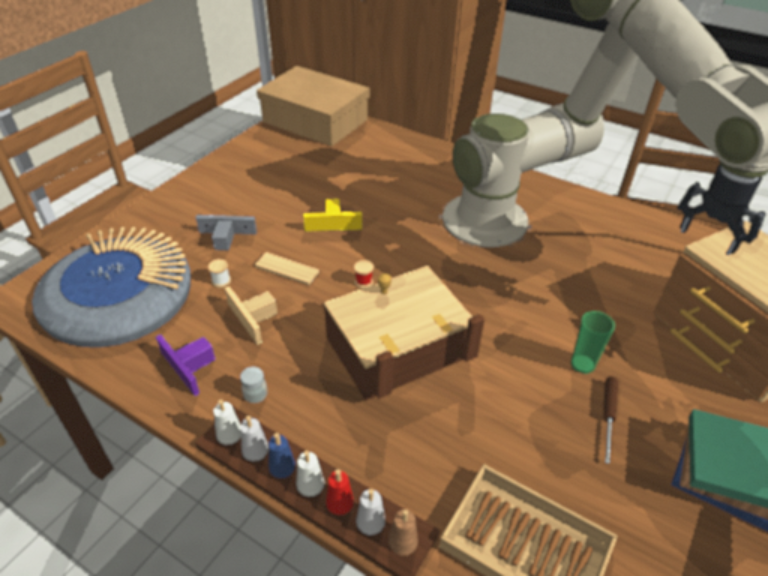

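View pics/t0b.png

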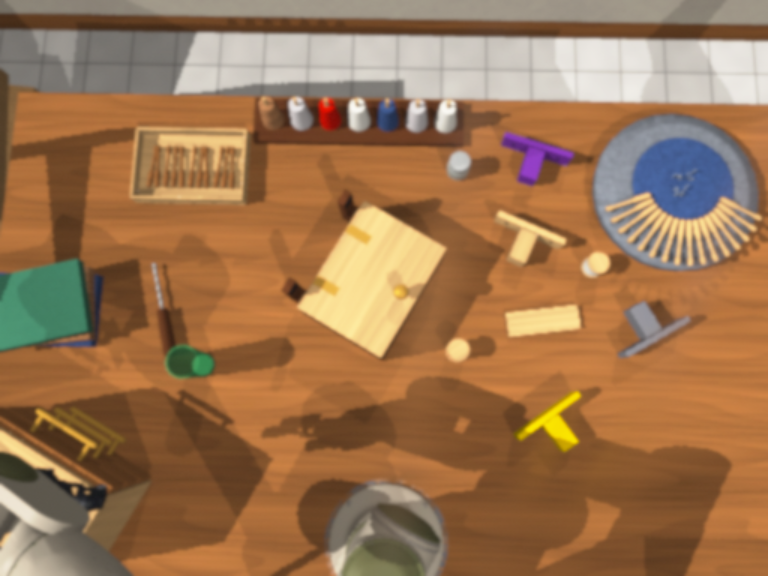

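The pale T bracket is at top (530,237) and scene (250,312). The purple, grey and yellow Ts and the flat slat (543,320) are look-alikes. The closed chest's knob is at top (400,292), and the lugs are on its upper-left side. I'll confirm with an enlarged crop.

```bash
python3 - <<'E'
from h import *
a=cv2.imread('pics/t0.png');c=a[120:250,190:390]
cv2.imwrite('pics/c0.png',cv2.resize(c,None,fx=4,fy=4,interpolation=cv2.INTER_CUBIC))
E
```

```text
(no output)
```

View pics/c0.png

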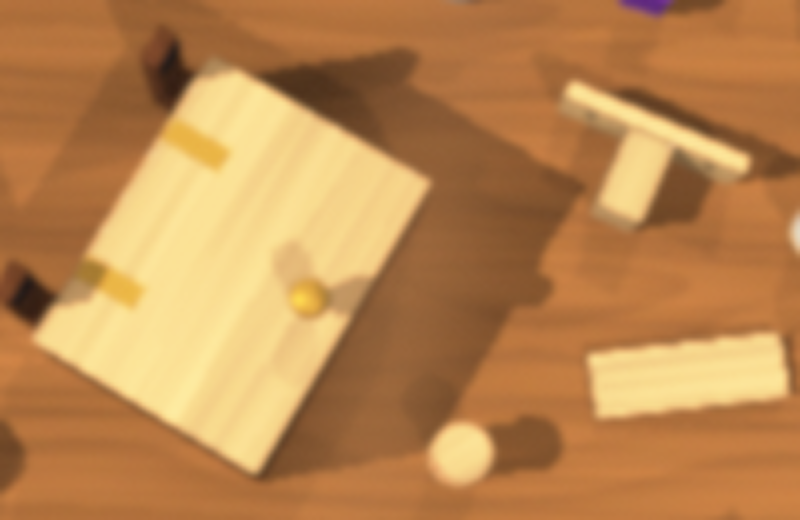

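The crop confirms the pale, wooden T: its plate top runs from (570,82) to (750,158) and its arm end is near (618,212), pointing toward the robot. The lid corners are (225,62), (430,182), (260,475) and (35,338), and the knob is at (308,298).

```bash
cat > fit.py <<'E'
from h import *
from scipy.optimize import least_squares
def fit(pts,obs,x0,f='t0.png'):
    o=np.array([[(u+.5)/4-.5+190,(v+.5)/4-.5+120] for u,v in obs])
    def W(x): 
        c,s=np.cos(x[2]),np.sin(x[2]); return [[x[0]+c*p[0]-s*p[1],x[1]+s*p[0]+c*p[1],p[2]] for p in pts]
    r=least_squares(lambda x:(np.array([proj(f,w) for w in W(x)])-o).ravel(),x0,x_scale=[10,10,.1])
    return r.x,r.fun.reshape(-1,2).round(1).tolist(),W
E
python3 - <<'E'
from fit import *
p0=px('t0.png',(400/1.5),(292/1.5),140);print('knob',p0)
cp=[(95,-125,110),(-95,-125,110),(-95,125,110),(95,125,110),(-65,0,154)]
x,r,_=fit(cp,[(225,62),(430,182),(260,475),(35,338),(308,298)],[p0[0]+40,p0[1]+50,1.0]);print('chest',x,np.degrees(x[2]),r)
np.save('chest.npy',x)
b0=px('t0.png',530/1.5,237/1.5,30)
bp=[(40,75,50),(28,75,50),(40,-75,50),(28,-75,50),(-40,18,44),(-40,-18,44)]
y,r,_=fit(bp,[(570,80),(560,98),(752,156),(742,175),(595,208),(638,222)],[b0[0],b0[1],-.38]);print('br',y,np.degrees(y[2]),r)
np.save('br.npy',y)
# check in scene
im=cv2.imread('pics/s0.png')
for X,pp in((x,cp),(y,bp)):
    c,s=np.cos(X[2]),np.sin(X[2])
    for q in pp:
        u=proj('s0.png',[X[0]+c*q[0]-s*q[1],X[1]+s*q[0]+c*q[1],q[2]]);print(u.round(1),end=' ')
        cv2.drawMarker(im,tuple(int(k) for k in u.round()),(0,0,255),0,4)
cv2.imwrite('pics/s0c.png',cv2.resize(im[150:280,130:330],None,fx=4,fy=4))
for a,(px_,py_) in(('knob',(-65,0)),):
    c,s=np.cos(x[2]),np.sin(x[2]);print(a,x[0]+c*px_,x[1]+s*px_)
print('grip',y[0]-10*np.cos(y[2]),y[1]-10*np.sin(y[2]))
E
```

```text
knob [482.25034106 -19.3651497  140.        ]
chest [514.67759933  33.42161853   1.03992223] 59.58315505860836 [[-1.9, -1.5], [1.5, 0.9], [-0.7, 0.3], [-0.1, 0.2], [1.2, -0.1]]
br [ 6.06955635e+02 -2.72977529e+02 -3.98873020e-01] -22.85374061789835 [[-0.3, 0.7], [0.7, -0.4], [-1.0, 0.7], [0.1, -0.6], [0.3, -0.7], [0.3, 0.4]]
[241.1 242.8] [214.1 200.2] [283.7 176.4] [315.7 213.9] [254.6 183.5] [169.  218.9] [172.4 217.4] [148.8 191.8] [152.1 190.4] [183.2 199.8] [178.2 193.6] knob 481.7689234665289 -22.63209724883766
grip 597.7406424772331 -269.09372786874576
```

View pics/s0c.png

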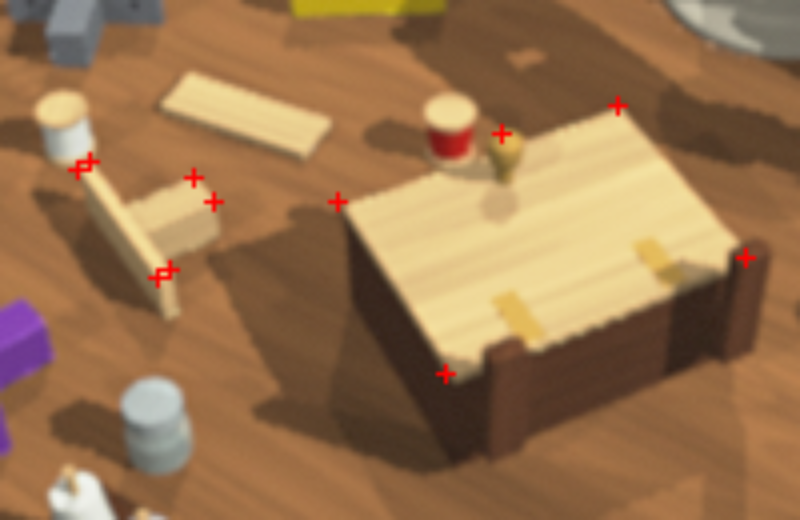

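The scene-view projections land within about 1–2 px of the real corners. I'll refine with a joint fit over both views and compute the approach numbers.

```bash
python3 - <<'E'
from h import *
from scipy.optimize import least_squares
cv=lambda o,x,y:[(o[0]+.5)/4-.5+x,(o[1]+.5)/4-.5+y]
def run(L,x0):
    def f(X):
        c,s=np.cos(X[2]),np.sin(X[2]);o=[]
        for p,uv,im in L:
            w=[X[0]+c*p[0]-s*p[1],X[1]+s*p[0]+c*p[1],p[2]]
            o+=list(proj(im,w)-np.array(cv(uv,*((190,120) if im[0]=='t' else (130,150)))))
        return np.array(o)
    r=least_squares(f,x0,loss='soft_l1',x_scale=[10,10,.1]);print(r.x.round(3),np.degrees(r.x[2]).round(2),r.fun.reshape(-1,2).round(1).tolist());return r.x
T,S='t0.png','s0.png'
x=run([((-95,-125,110),(430,182),T),((-95,125,110),(260,475),T),((95,125,110),(35,338),T),((-65,0,154),(308,298),T),
 ((-95,-125,110),(346,204),S),((-95,125,110),(622,110),S),((-65,0,154),(506,137),S)],np.load('chest.npy'));np.save('chest.npy',x)
y=run([((40,75,50),(570,80),T),((28,75,50),(560,98),T),((40,-75,50),(752,156),T),((28,-75,50),(742,175),T),((-40,18,44),(595,208),T),((-40,-18,44),(638,222),T),
 ((-40,18,44),(216,205),S),((-40,-18,44),(196,181),S),((40,-75,50),(80,168),S)],np.load('br.npy'));np.save('br.npy',y)
u=np.array([np.cos(x[2]),np.sin(x[2])])
print('knob',x[:2]-65*u,'hinge',x[:2]+95*u,'grip',y[:2]-10*np.array([np.cos(y[2]),np.sin(y[2])]))
print('place grip',x[:2]+66.7*u)
q=ctrl.sense()['ee_rot']
print('tooly yaw', np.degrees(np.arctan2(2*(q[1]*q[2]+q[0]*q[3]),1-2*(q[1]**2+q[3]**2))))
# knob arc
for th in np.arange(0,1.75,.1):
    d=160-160*np.cos(th)+40*np.sin(th); z=160*np.sin(th)+40*np.cos(th)-40
    print(round(th,2),(d*u).round(1),round(z,1))
E
```

```text
[514.717  37.058   1.047] 60.0 [[0.1, 0.6], [-1.6, 0.3], [-1.2, 0.5], [0.0, -0.3], [-1.2, 0.3], [-0.8, -0.4], [-0.7, 0.1]]
[ 6.07116e+02 -2.72122e+02 -4.10000e-01] -23.46 [[-0.4, 0.5], [0.6, -0.6], [-1.3, 0.9], [-0.2, -0.4], [-0.1, -0.9], [-0.1, 0.3], [-0.3, -0.9], [-0.2, -1.1], [-0.5, 0.1]]
knob [482.21209383 -19.23137693] hinge [562.22368254 119.32599629] grip [ 597.94292546 -268.14065729]
place grip [548.07163279  94.8186609 ]
tooly yaw 14.999778228243397
0.0 [0. 0.] 0.0
0.1 [2.4 4.2] 15.8
0.2 [5.6 9.6] 31.0
0.3 [ 9.5 16.4] 45.5
0.4 [14.1 24.4] 59.1
0.5 [19.4 33.6] 71.8
0.6 [25.3 43.8] 83.4
0.7 [31.7 54.9] 93.7
0.8 [38.6 66.9] 102.6
0.9 [45.9 79.6] 110.2
1.0 [53.6 92.8] 116.2
1.1 [ 61.5 106.6] 120.7
1.2 [ 69.7 120.6] 123.6
1.3 [ 77.9 134.9] 124.9
1.4 [ 86.1 149.1] 124.5
1.5 [ 94.3 163.3] 122.4
1.6 [102.3 177.2] 118.8
1.7 [110.2 190.8] 113.5
```

```bash
python3 -m handwheel '[[[-1,0.3,-0.4,0,-0.5],[-1,0.5,-0.75,0,-0.95],[-1,0.5,-0.75,0,-0.95],[-1,0.5,-0.75,0,-0.95],[-1,0.5,-0.75,0,-0.95],[-1,0.5,-0.75,0,-0.95],[-1,0.5,-0.75,0,-0.95],[-1,0.5,-0.75,0,-0.95],[-1,0.5,-0.75,0,-0.95],[-1,0.5,-0.75,0,-0.95]]]' 30; python3 -m handwheel '[[[-1,0.5,-0.75,0,-0.95],[-1,0.5,-0.75,0,-0.95],[-1,0.5,-0.75,0,-0.95],[-1,0.4,-0.75,0,-0.95],[-1,0.2,-0.37,0,-0.275],[-1,0,0,0,0],[-1,0,0,0,0]]]'
```

```text
time_s: 1.1
eef_pos: [376.5, 147.9, 231.3]
ee_rot: [-0.0, 0.693, 0.721, 0.0]
force: [1.3, 1.4, 0.1]
grip_width: 1.0
grip_force: 0.0
time_s: 1.8
eef_pos: [480.5, -18.6, 230.9]
ee_rot: [-0.0, 0.866, 0.5, -0.0]
force: [-0.0, -0.2, 0.0]
grip_width: 0.996
grip_force: 0.0
```

```bash
python3 -m handwheel '[[[-1,0.03,-0.01,-0.5,0],[-1,0,0,-0.6,0],[-1,0,0,-0.6,0],[-1,0,0,-0.4,0],[-1,0,0,-0.1,0],[-1,0,0,0,0]]]' 30; python3 -m handwheel '[[[1,0,0,0,0],[1,0,0,0,0],[1,0,0,0,0],[1,0,0,0,0],[1,0,0,0,0],[1,0,0,0,0],[1,0,0,0,0],[1,0,0,0,0],[1,0,0,0,0],[1,0,0,0,0]]]'
```

```text
time_s: 2.4
eef_pos: [482.1, -18.6, 121.4]
ee_rot: [-0.0, 0.866, 0.501, -0.0]
force: [0.9, -0.0, 1.0]
grip_width: 1.0
grip_force: 0.0
time_s: 3.4
eef_pos: [482.3, -19.3, 122.0]
ee_rot: [-0.0, 0.866, 0.5, 0.0]
force: [-3.7, 1.1, 6.4]
grip_width: 0.325
grip_force: 29.2
```

```bash
python3 - <<'E'
from h import *
b=snap('top','t1.png')['img'];a=snap('scene','s1.png')['img']
cv2.imwrite('pics/v1.png',np.hstack([cv2.resize(b[140:250,200:330],None,fx=3,fy=3),cv2.resize(a[150:260,190:320],None,fx=3,fy=3)]))
E
```

```text
(no output)
```

View pics/v1.png

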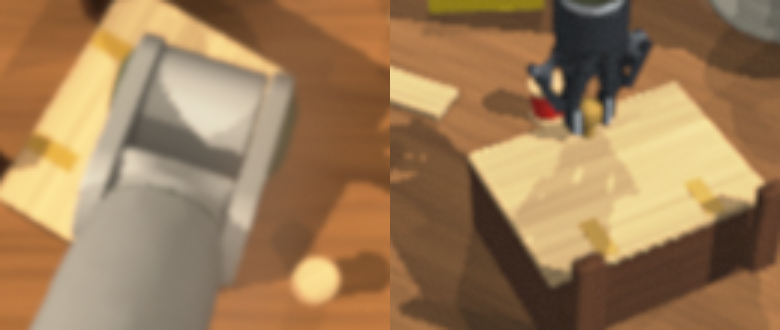

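The fingers straddle the knob: the right half of the view shows it between them at about (590,112), with a 28 mm opening. Next I lift along the arc.

```bash
python3 -m handwheel '[[[1,0.024,0.042,0.158,0],[1,0.024,0.042,0.158,0],[1,0.064,0.108,0.304,0],[1,0.078,0.136,0.29,0],[1,0.092,0.16,0.272,0],[1,0.106,0.184,0.254,0]]]' 35; python3 -m handwheel '[[[1,0.118,0.204,0.232,0],[1,0.128,0.222,0.206,0],[1,0.138,0.24,0.178,0],[1,0.146,0.254,0.152,0],[1,0.154,0.264,0.12,0]]]'
```

```text
time_s: 4.1
eef_pos: [501.5, 14.7, 194.1]
ee_rot: [-0.0, 0.866, 0.5, -0.0]
force: [0.5, 1.4, -4.5]
grip_width: 0.32
grip_force: 34.7
time_s: 4.6
eef_pos: [535.6, 74.3, 238.5]
ee_rot: [-0.0, 0.866, 0.5, -0.0]
force: [-3.3, -0.2, -2.3]
grip_width: 0.322
grip_force: 34.9
```

```bash
python3 -m handwheel '[[[1,0.158,0.276,0.09,0],[1,0.164,0.28,0.058,0],[1,0.164,0.286,0.026,0],[1,0.164,0.284,-0.008,0],[1,0.164,0.284,-0.042,0],[1,0.16,0.278,-0.072,0],[1,0,0,0,0]]]' ; python3 -m handwheel '[[[1,0.07,0.12,-0.045,0],[1,0.05,0.087,-0.035,0],[1,0,0,0,0],[1,0,0,0,0]]]'
```

```text
time_s: 5.3
eef_pos: [584.7, 160.3, 240.6]
ee_rot: [-0.001, 0.865, 0.501, 0.0]
force: [-4.5, 3.1, 3.5]
grip_width: 0.319
grip_force: 35.5
time_s: 5.7
eef_pos: [590.0, 169.5, 237.2]
ee_rot: [-0.001, 0.866, 0.5, 0.0]
force: [-6.2, 4.3, 3.8]
grip_width: 0.317
grip_force: 35.6
```

```bash
python3 -m handwheel '[[[0.2,0,0,0,0],[-0.3,0,0,0,0],[-1,0,0,0,0],[-1,0,0,0,0],[-1,0,0,0,0],[-1,0,0,0,0],[-1,0,0,0,0]]]' ; python3 -m handwheel '[[[-1,0,0,0.4,0],[-1,0,0,0.9,0],[-1,0,0,0.9,0],[-1,0,-0.5,0.4,0],[-1,0,-1,0,0],[-1,0,-1,0,0],[-1,0,-1,0,0],[-1,0,-0.6,0,0],[-1,0,0,0,0]]]'; python3 - <<'E'
from h import *
b=snap('top','t2.png')['img'];a=snap('scene','s2.png')['img']
cv2.imwrite('pics/v2.png',np.hstack([cv2.resize(b[120:250,170:390],None,fx=1.8,fy=1.8),cv2.resize(a[120:250,110:330],None,fx=1.8,fy=1.8)]))
E
```

```text
time_s: 6.4
eef_pos: [590.7, 168.1, 236.1]
ee_rot: [0.0, 0.866, 0.5, -0.0]
force: [-0.5, 0.6, 0.2]
grip_width: 1.003
grip_force: 0.0
time_s: 7.3
eef_pos: [590.6, -40.5, 365.7]
ee_rot: [0.0, 0.867, 0.498, -0.0]
force: [1.0, 0.7, 0.1]
grip_width: 1.002
grip_force: 0.0
```

View pics/v2.png

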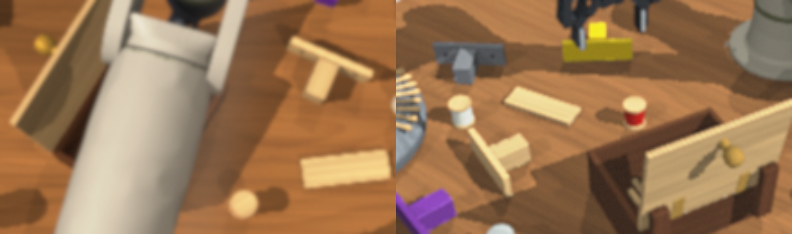

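The lid stands open on its stop, with the knob on its far side at (733,152) in the scene half. The other items are untouched. Next is the bracket.

```bash
python3 -m handwheel '[[[-1,0.013,-0.4,0,-0.8],[-1,0.013,-0.45,0,-0.95],[-1,0.013,-0.45,0,-0.95],[-1,0.013,-0.45,0,-0.95],[-1,0.013,-0.45,0,-0.95],[-1,0.013,-0.45,0,-0.95],[-1,0.013,-0.45,-0.5,-0.95],[-1,0.013,-0.45,-0.5,-0.95],[-1,0.013,-0.45,-0.5,-0.95],[-1,0.013,-0.45,-0.5,-0.95]]]' 25; python3 -m handwheel '[[[-1,0.013,-0.1,-0.5,-0.95],[-1,0,0,-0.5,-0.14],[-1,0,0,-0.6,0],[-1,0,0,-0.6,0],[-1,0,0,-0.4,0],[-1,0,0,0,0],[-1,0,0,0,0]]]'
```

```text
time_s: 8.4
eef_pos: [597.8, -258.6, 265.3]
ee_rot: [-0.0, 0.991, -0.13, 0.0]
force: [-0.3, -0.7, -0.5]
grip_width: 0.999
grip_force: 0.0
time_s: 9.1
eef_pos: [598.6, -263.5, 137.0]
ee_rot: [0.0, 0.979, -0.203, 0.0]
force: [0.6, -0.0, 0.4]
grip_width: 1.001
grip_force: 0.0
```

```bash
python3 -m handwheel '[[[-1,-0.013,-0.09,-0.4,0],[-1,0,0,-0.6,0],[-1,0,0,-0.6,0],[-1,0,0,-0.5,0],[-1,0,0,-0.3,0],[-1,0,0,-0.2,0],[-1,0,0,0,0],[-1,0,0,0,0]]]'; python3 -m handwheel '[[[0.2,0,0,0,0],[1,0,0,0,0],[1,0,0,0,0],[1,0,0,0,0],[1,0,0,0,0],[1,0,0,0,0],[1,0,0,0,0],[1,0,0,0,0]]]' 25
```

```text
time_s: 9.9
eef_pos: [597.9, -269.2, 7.5]
ee_rot: [0.0, 0.979, -0.204, 0.001]
force: [-0.4, 0.0, -0.8]
grip_width: 0.998
grip_force: 0.0
time_s: 10.7
eef_pos: [597.4, -269.0, 6.6]
ee_rot: [0.0, 0.979, -0.204, 0.0]
force: [-0.1, -0.2, 5.5]
grip_width: 0.418
grip_force: 26.9
```

```bash
python3 -m handwheel '[[[1,0,0,0.1,0],[1,0,0,0.3,0],[1,0,0,0.6,0],[1,0,0,0.8,0],[1,0,0,0.8,0],[1,0,0,0.8,0],[1,0,0,0.8,0],[1,0,0,0.5,0],[1,0,0,0.2,0],[1,0,0,0,0]]]' 25; python3 -m handwheel '[[[1,-0.1,0.3,0,0.5],[1,-0.18,0.6,0,0.95],[1,-0.18,0.6,0,0.95],[1,-0.18,0.6,0,0.95],[1,-0.18,0.6,0,0.95],[1,-0.18,0.6,0,0.95],[1,-0.18,0.6,0,0.95],[1,-0.18,0.6,0,0.95],[1,-0.18,0.6,0,0.95],[1,-0.18,0.6,0,0.95]]]'
```

```text
time_s: 11.7
eef_pos: [597.3, -268.9, 252.2]
ee_rot: [0.0, 0.979, -0.204, 0.001]
force: [0.2, -0.2, -2.4]
grip_width: 0.416
grip_force: 26.3
time_s: 12.7
eef_pos: [509.9, 17.4, 249.2]
ee_rot: [-0.001, 0.909, 0.416, -0.001]
force: [0.2, 0.9, -1.7]
grip_width: 0.417
grip_force: 26.3
```

```bash
python3 -m handwheel '[[[1,0,0.3,0,0.95],[1,0,0.1,0,0.44],[1,0,0,0,0],[1,0,0,0,0],[1,0,0,0,0]]]'; python3 - <<'E'
from h import *
s=ctrl.sense();print(s['eef_pos'],s['force'],s['wrist_torque'])
b=snap('top','t3.png')['img'];a=snap('scene','s3.png')['img']
cv2.imwrite('pics/v3.png',cv2.resize(a[90:250,190:350],None,fx=3.6,fy=3.6,interpolation=cv2.INTER_CUBIC))
E
```

```text
time_s: 13.2
eef_pos: [511.0, 35.7, 250.4]
ee_rot: [-0.0, 0.867, 0.499, -0.001]
force: [0.3, -0.2, -1.6]
grip_width: 0.418
grip_force: 26.3
[511.02334142  35.72904417 250.42964038] [ 0.32370489 -0.17901482 -1.5823194 ] [-0.00304186 -0.03273809  0.00375432]
```

View pics/v3.png

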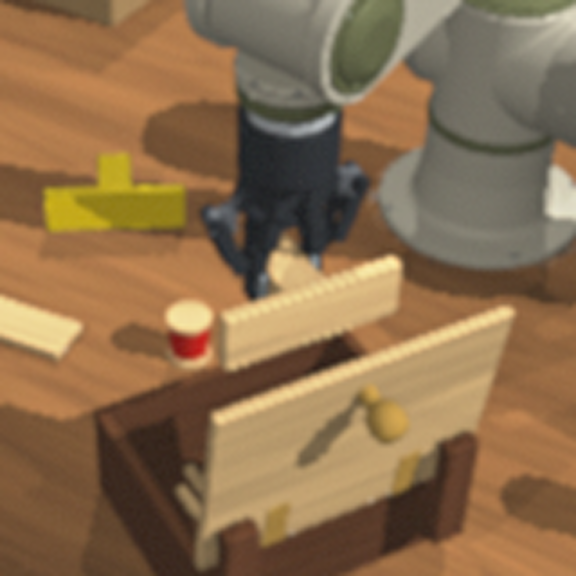

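The bracket is held upright, parallel to the open lid. The lid's top corners are near (212,415) and (512,310), and the plate's back top corners near (225,318) and (400,265). I'll check these against the prediction.

```bash
python3 - <<'E'
from h import *
x=np.load('chest.npy');u=np.array([np.cos(x[2]),np.sin(x[2])]);v=np.array([-u[1],u[0]])
im=cv2.imread('pics/s3.png');C=cv2.resize(im[90:250,190:350],None,fx=5,fy=5,interpolation=cv2.INTER_CUBIC)
def m(P,col):
    q=(proj('s3.png',P)-[190,90]+.5)*5-.5; print((q/5*3.6).round(0),end=' '); cv2.drawMarker(C,tuple(int(k) for k in q.round()),col,0,9)
for a,z in((119.5,288.4),(129.4,287.1)):
    for y in(125,-125): m([*(x[:2]+a*u+y*v),z],(0,0,255))
m([*(x[:2]+(95+60.3)*u),253.5],(255,0,255))
p=np.array([511.,35.7]);
for y in(75,-75):
  m([*(p+50*u+y*v),293.8],(0,255,0)); m([*(p+50*u+y*v),243.8],(255,0,0))
print('delta chest frame', (x[:2]-p)@u,(x[:2]-p)@v)
cv2.imwrite('pics/v4.png',C[200:750])
E
```

```text
[506. 305.] [206. 413.] [513. 314.] [213. 424.] [384. 423.] [400. 262.] [394. 311.] [225. 321.] [224. 371.] delta chest frame 3.0342912365882833 -2.5398129915179726
```

View pics/v4.png

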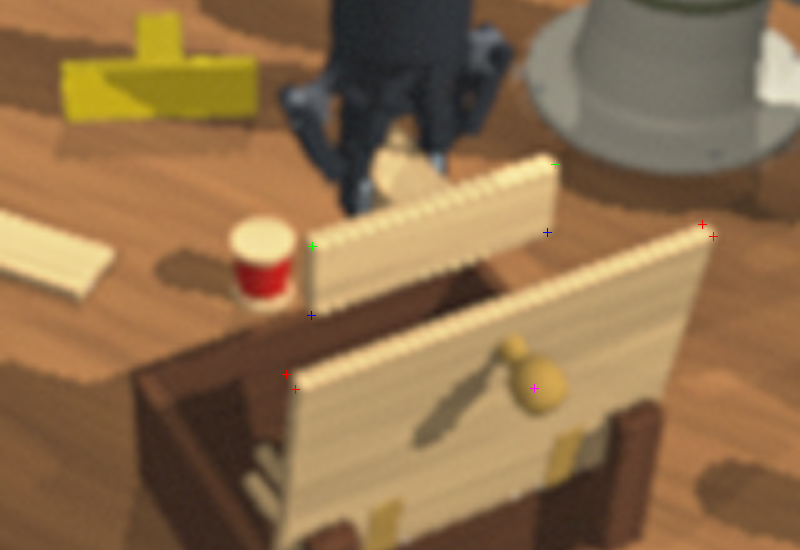

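Projections and image agree within about 1 px (2 mm or less). I'll correct sideways and approach.

```bash
python3 -m handwheel '[[[1,0.07,0.1,0.02,0],[1,0.12,0.2,0,0],[1,0.12,0.21,0,0],[1,0.12,0.2,0,0],[1,0.09,0.155,0,0],[1,0.05,0.087,0,0],[1,0,0,0,0],[1,0,0,0,0],[1,0,0,0,0]]]' 20;  python3 -m handwheel '[[[1,0.02,0.035,0,0],[1,0.02,0.035,0,0],[1,0.02,0.035,0,0],[1,0,0,0,0],[1,0,0,0,0]]]'; python3 - <<'E'
from h import *
x=np.load('chest.npy');u=np.array([np.cos(x[2]),np.sin(x[2])]);v=np.array([-u[1],u[0]])
s=ctrl.sense();d=s['eef_pos'][:2]-x[:2];print(d@u,d@v,s['eef_pos'][2],s['force'][:2]@u,s['force'][:2]@v,s['force'][2],s['wrist_torque'])
E
```

```text
time_s: 14.2
eef_pos: [539.6, 83.5, 252.2]
ee_rot: [0.0, 0.866, 0.5, -0.0]
force: [0.2, -0.0, -1.4]
grip_width: 0.42
grip_force: 26.3
time_s: 14.7
eef_pos: [542.7, 89.1, 252.1]
ee_rot: [0.0, 0.866, 0.5, -0.0]
force: [0.2, 0.0, -1.1]
grip_width: 0.418
grip_force: 26.3
59.02662889942458 1.7883569042775034 252.07634516574547 0.09498530492219215 -0.13134358484703534 -1.1487290822706946 [-0.05618312  0.01802995 -0.05299518]
```

```bash
cat > st.py <<'E'
from h import *
x=np.load('chest.npy');u=np.array([np.cos(x[2]),np.sin(x[2])]);v=np.array([-u[1],u[0]])
s=ctrl.sense();d=s['eef_pos'][:2]-x[:2];w=s['wrist_torque'];print(np.round([d@u,d@v,s['eef_pos'][2],s['force'][:2]@u,s['force'][:2]@v,s['force'][2],w[:2]@v,w[:2]@u,w[2]],2))
E
python3 -m handwheel '[[[1,0.034,0.027,-0.01,0],[1,0.01,0.0173,0,0],[1,0,0,0,0],[1,0,0,0,0]]]' >/dev/null; python3 st.py
python3 -m handwheel '[[[1,0.01,0.0173,0,0],[1,0.01,0.0173,0,0],[1,0,0,0,0],[1,0,0,0,0]]]'>/dev/null; python3 st.py
```

```text
[ 6.1670e+01  7.9000e-01  2.5162e+02 -3.8400e+00 -8.5000e-01 -9.1000e-01
  7.2000e-01 -1.2000e-01  2.4000e-01]
[ 6.2640e+01  3.8000e-01  2.5185e+02 -1.0640e+01 -1.9700e+00  1.6300e+00
  1.7900e+00 -2.2000e-01  3.5000e-01]
```

```bash

python3 -m handwheel '[[[1,0,0,0,0.06],[1,0,0,0,0],[1,0,0,0,0]]]'>/dev/null; python3 st.py
python3 -m handwheel '[[[1,0,0,0,0.06],[1,0,0,0,0],[1,0,0,0,0]]]'>/dev/null; python3 st.py
python3 -m handwheel '[[[1,0.01,0.0173,0,0],[1,0.01,0.0173,0,0],[1,0,0,0,0],[1,0,0,0,0]]]'>/dev/null; python3 st.py
```

```text
[ 6.2760e+01  3.0000e-01  2.5185e+02 -9.5000e+00 -2.4700e+00  5.6000e-01
  1.6500e+00 -3.3000e-01 -2.3000e-01]
[ 62.8    0.26 251.85  -9.52  -2.5    1.47   1.57  -0.46  -0.6 ]
[ 63.29   0.32 252.25 -19.52  -1.22   6.07   3.17   0.    -0.3 ]
```

```bash
python3 - <<'E'
from h import *
a=snap('scene','s4.png')['img']
cv2.imwrite('pics/v5.png',cv2.resize(a[130:230,230:350],None,fx=6,fy=6,interpolation=cv2.INTER_CUBIC))
E
```

```text
(no output)
```

View pics/v5.png

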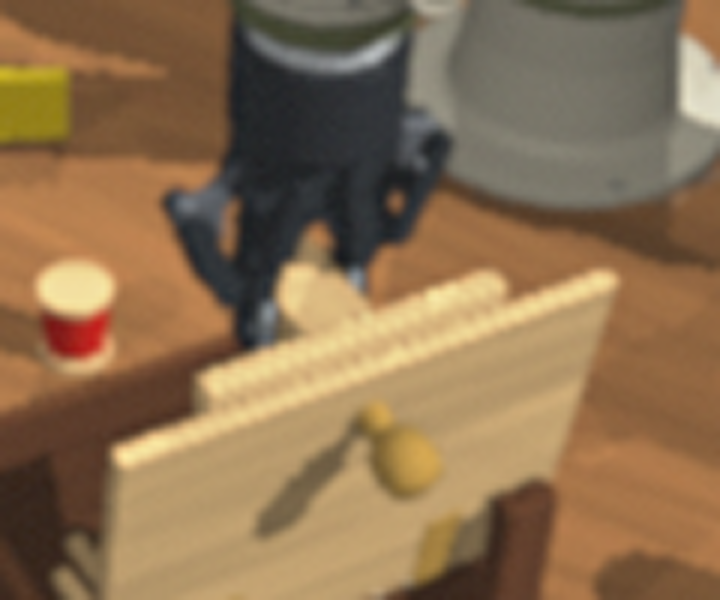

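The plate is nearly against the lid. Its top strip still shows above the lid edge around (350,330), so it hasn't tilted fully into the 0.13 rad lean. I'll back off, lower, re-press, and then raise so that edge friction helps it pivot flat.

```bash

python3 -m handwheel '[[[1,-0.049,-0.064,0,-0.085],[1,-0.01,-0.017,-0.06,0],[1,0,0,-0.06,0],[1,0,0,0,0],[1,0,0,0,0]]]' 20 >/dev/null; python3 st.py
python3 -m handwheel '[[[1,0.02,0.035,0,0],[1,0.015,0.026,0,0],[1,0,0,0,0],[1,0,0,0,0]]]'>/dev/null; python3 st.py
```

```text
[ 6.1290e+01  1.6100e+00  2.4541e+02  2.7000e-01 -1.4000e-01 -2.4800e+00
  4.0000e-02  5.0000e-02 -2.0000e-02]
[ 6.2690e+01  1.2300e+00  2.4592e+02 -1.2520e+01  7.4000e-01  2.5500e+00
  2.1600e+00  1.4000e-01  1.3000e-01]
```

```bash

for i in 1 2 3; do python3 -m handwheel '[[[1,0.005,0.0087,0.02,0],[1,0.005,0.0087,0.02,0],[1,0,0,0,0]]]'>/dev/null; python3 st.py; done
```

```text
[ 6.4340e+01  1.2600e+00  2.4771e+02 -8.1300e+00 -6.0000e-02  1.2500e+00
  1.5100e+00  9.0000e-02  2.0000e-02]
[ 6.576e+01  1.290e+00  2.495e+02 -4.660e+00 -9.000e-02 -6.300e-01
  1.090e+00 -1.200e-01  4.000e-02]
[ 6.7160e+01  1.4500e+00  2.5151e+02 -5.5600e+00 -4.2000e-01 -2.6100e+00
  1.1300e+00 -1.0000e-01 -1.0000e-02]
```

```bash

for i in 1 2; do python3 -m handwheel '[[[1,0.01,0.0173,0,0],[1,0,0,0,0],[1,0,0,0,0]]]'>/dev/null; python3 st.py; done
python3 - <<'E'
from h import *
a=snap('scene','s5.png')['img'];b=snap('top','t5.png')['img']
A=cv2.resize(a[160:220,240:345],None,fx=7,fy=7,interpolation=cv2.INTER_CUBIC)
cv2.imwrite('pics/v6.png',A)
E
```

```text
[ 6.7400e+01  1.4200e+00  2.5171e+02 -1.0040e+01 -4.7000e-01 -9.4000e-01
  1.7800e+00  5.0000e-02  4.0000e-02]
[ 6.7400e+01  1.4400e+00  2.5173e+02 -1.7090e+01  1.1300e+00  3.6000e-01
  2.6100e+00  1.3000e-01  1.3000e-01]
```

View pics/v6.png

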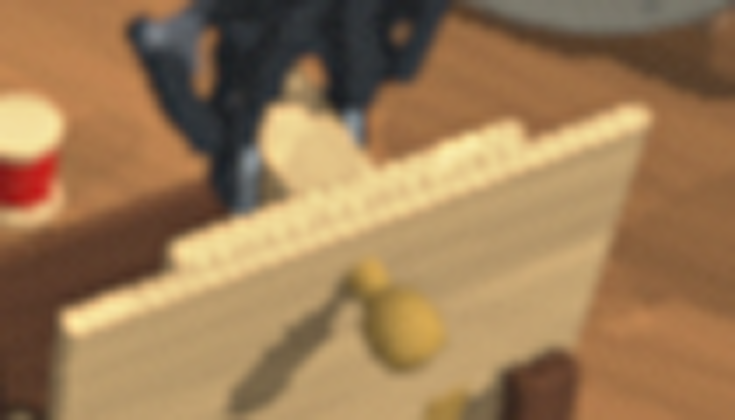

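The plate now sits flush: its top strip joins the lid's top edge from (172,243) to (520,122), and the contact is stiff. I'll check level and centring numerically.

```bash
python3 - <<'E'
from h import *
x=np.load('chest.npy');u=np.array([np.cos(x[2]),np.sin(x[2])]);v=np.array([-u[1],u[0]])
def q(a,y,z): return ((proj('s5.png',[*(x[:2]+a*u+y*v),z])-[240,160]+.5)*7-.5).round(0)
print('lid inner',q(119.5,125,288.4),q(119.5,-125,288.4),'outer',q(129.4,125,287.1),q(129.4,-125,287.1))
for dz in(-3,0,3): print(dz,'plate front',q(107.6,75,290+dz),q(107.6,-75,290+dz),'back',q(119.5,75,288.4+dz),q(119.5,-75,288.4+dz))
# luminance profile perpendicular across the strip in crop, at mid-plate left & right, and lid only
g=cv2.cvtColor(cv2.imread('pics/s5.png'),cv2.COLOR_BGR2GRAY)
for y in(100,60,-60,-100):
    c=proj('s5.png',[*(x[:2]+119.5*u+y*v),288.4]);
    i=int(round(c[0]));print(y,'inner edge row',c[1].round(1),'rows',int(c[1])-10,g[int(c[1])-10:int(c[1])+9,i])
E
```

```text
lid inner [634. 103.] [ 51. 314.] outer [648. 121.] [ 64. 334.]
-3 plate front [506. 127.] [159. 251.] back [523. 149.] [175. 275.]
0 plate front [507. 121.] [159. 245.] back [524. 143.] [175. 269.]
3 plate front [508. 115.] [159. 239.] back [525. 137.] [175. 263.]
100 inner edge row 177.1 rows 167 [ 74  95 111 119 121 122 121 120 114 119 148 192 212 210 187 161 160 166
 165]
60 inner edge row 181.7 rows 171 [123 121 117 118 117 120 147 199 217 212 210 210 211 212 197 169 161 162
 164]
-60 inner edge row 196.1 rows 186 [ 49  56  59  62  61  90 159 204 216 214 204 196 202 212 196 166 158 161
 161]
-100 inner edge row 201.2 rows 191 [ 81  73  69  69  68  70  67  66  60  68 123 194 223 223 203 171 157 160
 162]
```

```bash
python3 - <<'E'
from h import *
from scipy.ndimage import map_coordinates as mc
x=np.load('chest.npy');u=np.array([np.cos(x[2]),np.sin(x[2])]);v=np.array([-u[1],u[0]])
g=cv2.cvtColor(cv2.imread('pics/s5.png'),cv2.COLOR_BGR2GRAY).astype(float)
def samp(P): P=np.array([proj('s5.png',p) for p in P]);return mc(g,[P[:,1],P[:,0]],order=1)
W=lambda a,y,z:[*(x[:2]+a*u+y*v),z]
def ends(a,z,h):
    ys=np.arange(-h-25,h+25.1,.25);f=samp([W(a,y,z) for y in ys]);o=[]
    for s in(-1,1):
        m=abs(ys-s*h)<15;d=np.gradient(f[m])*-s;d=np.clip(d,0,None);w=d**2;o.append((ys[m]*w).sum()/w.sum())
    return np.round(o,1),np.mean(o).round(2)
for e in(-1,0,1): print('lid',ends(124.5,287.8+e,125),'plate',ends(113+e,289.2,75))
for y in(60,40,-40,-60):
    zs=np.arange(275,305,.25);f=samp([W(107.6,y,z) for z in zs]);m=zs>284;d=np.clip(-np.gradient(f[m]),0,None)**2;print(y,'plate front top z',((zs[m]*d).sum()/d.sum()).round(1))
for y in(110,95,-95,-110):
    zs=np.arange(275,305,.25);f=samp([W(119.5,y,z) for z in zs]);m=zs>282;d=np.clip(-np.gradient(f[m]),0,None)**2;print(y,'lid inner z',((zs[m]*d).sum()/d.sum()).round(1))
E
```

```text
lid (array([-123.1,  127.9]), np.float64(2.41)) plate (array([-72.9,  78. ]), np.float64(2.55))
lid (array([-123.2,  127.1]), np.float64(1.97)) plate (array([-73.4,  78. ]), np.float64(2.28))
lid (array([-123.5,  126.3]), np.float64(1.42)) plate (array([-73.8,  77.8]), np.float64(1.98))
60 plate front top z 290.3
40 plate front top z 290.0
-40 plate front top z 289.6
-60 plate front top z 290.2
110 lid inner z 288.9
95 lid inner z 288.6
-95 lid inner z 287.8
-110 lid inner z 287.8
```

It's centred within about 0.5 mm and level. I'll ease the push to 10 N and check that it stays steady.

```bash

python3 -m handwheel '[[[1,-0.008,-0.014,0,0],[1,0,0,0,0],[1,0,0,0,0],[1,0,0,0,0]]]'>/dev/null; python3 st.py
python3 -m handwheel '[[[1,0,0,0,0],[1,0,0,0,0],[1,0,0,0,0],[1,0,0,0,0],[1,0,0,0,0],[1,0,0,0,0]]]'>/dev/null; python3 st.py;
```

```text
[ 6.7430e+01  1.4400e+00  2.5172e+02 -1.1770e+01  8.7000e-01  2.9000e-01
  1.9900e+00  1.2000e-01 -1.0000e-02]
[ 6.7410e+01  1.4300e+00  2.5172e+02 -1.2100e+01  4.2000e-01 -7.0000e-02
  1.9800e+00  1.5000e-01  3.0000e-02]
```

```bash

python3 -m handwheel '[[[1,-0.003,-0.005,0,0],[1,0,0,0,0],[1,0,0,0,0],[1,0,0,0,0],[1,0,0,0,0],[1,0,0,0,0],[1,0,0,0,0]]]'; python3 st.py;python3 -m handwheel '[[[1,0,0,0,0],[1,0,0,0,0],[1,0,0,0,0]]]' >/dev/null; python3 st.py
```

```text
time_s: 20.75
eef_pos: [547.2, 96.2, 251.7]
ee_rot: [0.001, 0.865, 0.502, -0.001]
force: [-5.6, -7.9, -0.2]
grip_width: 0.419
grip_force: 24.9
[ 6.741e+01  1.440e+00  2.517e+02 -9.620e+00  9.000e-01 -2.100e-01
  1.690e+00  6.000e-02 -4.000e-02]
[ 6.7390e+01  1.4300e+00  2.5172e+02 -1.0800e+01 -1.5000e-01  4.0000e-02
  1.6900e+00  6.0000e-02 -1.0000e-02]
```

Steady at about 10 N, so I'm handing in.

```bash
python3 -c "
from rig import ctrl
print(ctrl.finish_job())"
```

```text
the job is handed in; nothing more can be done
None
```

The lid is open on its stop, and I handed in at about 21 s with the pale bracket still held flat against its inside, centred and level with the upper edge to within about 1 mm, pressed steadily at about 10 N; I touched nothing else.

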